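Set the polariser ring to the red preset

TASK

Push the polariser's lever round by its upright black pin until the white pointer on the ring points at the middle of the red disc on the scale and the ring stands still, then press the green button right down to store the setting and let it come back up. Touch the unit with the fingers only. Nothing needs to be picked up: leave the jar standing on the lamp window where it is and do not disturb the other things on the worktop.

Things in the scene. Friction and masses are not known exactly. Their poses are not given: they have to be found in the camera images.
- polariser: Fixed grey polariser unit: round housing 184 mm across, flange top 22 mm high. Origin on the worktop under the ring's axis; z up, x away from the robot at yaw 0, y left. White lamp window in the centre, 80 mm across, 36 mm high. Low console (74 x 76 mm, 22 mm high) with the green button at x +30, y -112 mm. Scale ticks every 5 degrees on the flange's +y side. Place and yaw vary.
- ring_centre (a point): Point on the vertical axis of the ring, 36 mm above the worktop (height of the ring's top).
- ring (a joint): Angle of the dark ring (124 mm across, top 35.5 mm high), rad, anticlockwise from above; limits +-1.05. At 0 the lever points along the unit's -x, the white pointer along its +y (always 90 degrees clockwise from the lever). Friction 0.16 N m (1.5 N at the pin): it moves only while pushed and stays where left. Nothing stops the ring at the discs.
- lever_pin (a point): Centre of the top of the upright black pin at the lever's end: 12 mm in diameter, 105 mm from the ring's axis, from 35 to 73 mm above the worktop, on a flat aluminium lever arm (12 mm wide, top at 34.5 mm; round pad 19 mm across under the pin). Push the pin sideways, along its arc.
- pointer_aim (a point): Point on the ring 80 mm from its axis, 9 mm beyond the tip of the white pointer line: where the pointer aims on the scale. It lies over the middle of a disc when the pointer points at that disc.
- disc_red: Red disc fixed on the flange, the target: 14 mm across, 4 mm high; origin at the middle of its underside, 22 mm above the worktop, 80 mm from the ring's axis. It is at one of four scale places, 25 or 50 degrees either side of the unit's +y; the others hold a blue, a yellow and a black disc of the same size, in any order.
- disc_blue: Blue preset disc, the same size, not the target.
- disc_yellow: Yellow preset disc, the same size, not the target.
- disc_black: Black preset disc, the same size, not the target.
- store_button (a joint): Travel of the green spring button, m: 0 up, 0.006 right down (takes about 4 N). It counts as pressed from 0.004 and springs back by itself.
- store_button_top (a point): Middle of the top face of the green round button (26 mm in diameter), on the console, 44 mm above the worktop when up; it is pressed straight down.
- sample_jar: Loose small jar with an orange screw cap, 41 mm in diameter, 53 mm high, standing on the lamp window (origin at the middle of its underside, 36 mm above the worktop, within 12 mm of the ring's axis). To be left alone.
- beaker: Loose glass beaker, 88 x 82 x 100 mm, left of the unit; origin under its centre. Bystander.
- bottle_a: Loose white reagent bottle, 50 mm in diameter, 100 mm high, at the left; origin under its centre. Bystander.
- bottle_b: Loose white reagent bottle, 50 mm in diameter, 100 mm high, farther at the left; origin under its centre. Bystander.
- tip_box: Loose blue tip box with a clear lid, 90 x 116 x 66 mm, behind the unit at the right; origin under its centre. Bystander.
- tape: Loose roll of brown tape lying flat, 84 mm across, 18 mm high, at the front left; origin under its centre. Bystander.
- rinse_bottle: Loose white plastic bottle, 81 mm in diameter, 189 mm high, at the left rear; origin under its centre. Bystander.

How it is judged (in metres and radians):
On the way, in this order (a step that is already met when the one before it is completed fails the run):
1. the pointer points at the red disc and the ring stands still (horizontal distance between pointer_aim and disc_red below 0.005 m and velocity of joint ring between -0.03 and 0.03 rad/s), for 0.3 s.
2. the green button is pressed right down while the pointer is on the red disc (horizontal distance between pointer_aim and disc_red below 0.005 m and value of joint store_button above 0.004 m), for 0.05 s.
At the end, for the whole second after the job is handed in: The pointer aims within 5 mm (about 3.5 degrees) of the middle of the red disc, the ring stands still, the green button is up again (less than 2 mm down), and the jar stands upright within 8 mm of where it was (all of step 1 and value of joint store_button below 0.002 m and distance of sample_jar from where it was at the start of the episode below 0.008 m and angle between sample_jar's own z axis and vertical below 0.1 rad); the robot touches nothing.
It fails at once if the arm or the gripper's body, not the fingers, presses on the polariser unit (contact force between the arm and polariser above 3 N).
It fails at once if the jar is shifted more than 10 mm, lifted or tipped (distance of sample_jar from where it was at the start of the episode above 0.01 m or angle between sample_jar's own z axis and vertical above 0.2 rad).
It fails at once if a bystander is moved more than 20 mm, carried or tipped (distance of any of beaker, bottle_a, bottle_b, tip_box, tape, rinse_bottle from where it was at the start of the episode above 0.02 m or angle between any of beaker, bottle_a, bottle_b, tip_box, tape, rinse_bottle's own z axis and vertical above 0.3 rad).
It also fails if it takes over 45 s, if anything falls off the work surface, if the arm or the gripper's body presses on something with over 40 N, if the wrist force passes 120 N, or if a joint passes its speed limit or range.

ROBOT

A 7-joint arm with a two-finger parallel gripper is mounted at the origin on a cart in front of the work surface, level with it; the furniture and walls round the work are solid. World frame = base frame: x ahead of the robot, y to its left, z up, the work surface at z = 0. Lengths are in mm, angles in rad, forces in N, time in s.
With the tool pointing down it reaches from about 400 to 875 mm from the base axis. Payload 4.4 kg.
Tool frame: the origin (TCP) lies at the very end of the fingers, on their centre line; the grasp point (between the pads) lies ctrl.grip_depth behind it (ctrl.grip_depth is the distance from the TCP to the grasp point, in mm); y points along the fingers, x is the direction in which the jaws open and shut, and the axes are right-handed (so a half turn about y gives the same grasp; the last joint's range is limited). The gripper opens to 85 mm and grips with 20 to 120 N. Pads are 22 mm wide; open, the fingers measure 114 mm over their backs; the gripper's body (76 mm by 85 mm) begins 54 mm behind the grasp point. The pads swing forward as they close: fully open they stand 13 mm farther back than shut.
Start: joints at [1.256, 0.628, 0.038, 1.517, -0.027, 0.996, -0.02], TCP at [160.084, -629.993, 231.313] pointing down, gripper open.
Joint ranges: [-3.06, 3.06], [-0.37, 2.12], [-1.25, 1.32], [0.18, 2.47], [-1.1, 4.24], [0.23, 1.98], [-2.94, 2.94]. Speed limits (rad/s): [2.57, 2.57, 3.14, 3.14, 3.14, 3.14, 3.14].

INTERFACE

Orientations are given as [roll, pitch, yaw] about the fixed x, y, z axes, in that order (R = Rz(yaw) Ry(pitch) Rx(roll)).
In Python, from cell import ctrl gives the robot as it stands.
- The arm moves only by the tool apply_moves, never from a script. Its argument "motion" is a list of rows, each a list of 5 numbers: the shift along the tool's x, y, z in cm, then the turn about the tool's y in rad, then the finger opening in cm, from 0 to 8.54. In form: [[tx, ty, tz, roll, hand], ...]. A call has 1 to 20 rows; each row is the pose to reach, as a shift and turn from the pose commanded when the call began, along the tool's axes at that moment; what a row does not reach only later rows make up. A row lasts 1/8 s, in which the tool goes at most 62.5 mm and 10.7 degrees, less where a joint would pass 70% of its speed; a pose out of reach is approached as far as the arm can. A call with a gripper value outside its range is refused whole. The fingers move at their own pace and stop on an object; the grip force is fixed at half the most. Time passes only in rows, so rows that repeat a pose let the fingers close. It gives the time, the measured TCP pose, the force and the opening at its end, in the units of the state.
- ctrl.read_state(): the state, without advancing time (a new reading comes with each control period).
- ctrl.get_image(name): name is "scene" or "top"; returns a dict with "image" (420x560x3 uint8, red, green, blue), "vfov" (degrees; the focal length in pixels is half the picture's height over the tangent of half this angle, whatever the lens; pixels are square), "cx", "cy" (the principal point, pixels), "k1" (the pictures are not rectified: a ray, as slopes to the right and down, at radius r is drawn at 1 + k1 r^2 times it, then the intrinsics apply), "extrinsics" (4x4, takes a point from world to camera coordinates). Camera axes: x right, y up, looking along -z (the intrinsics and any distortion apply to the point x, -y, -z); pixel columns grow to the right and rows downward; lengths in mm; the calibration is good to about 2 mm. A picture is of the moment at which its call begins. There is no depth.
- ctrl.finish_job(): hands the job in, once; it reports no verdict.
Trained networks look in a picture, given as the dict that the camera call returned (one of the last four; its "shot" number tells which), for a name from the list of things; names that differ only in an ending like _2 or _b are one class to them, and where a whole thing is asked for, a point or a joint stands for the part that bears it (a point fixed in the world has none). Each returns a list of dicts, best first, with "confidence" (0 to 1); they miss things now and then, are a little off and sometimes report something else, mostly with a low value. They report only what shows in the picture. A call takes as long as a camera call.
- ctrl.search_frame(picture, query): "location" ([x, y, z] in mm, in world coordinates, good to about 4 mm: the middle of the surface that is visible of it).
- ctrl.mark_of(picture, query): "location" ([x, y, z] in mm, in world coordinates, good to about 4 mm: a listed point, or the origin of a listed thing).
The state is a dict: "clock": time; "qpos": joint angles; "qd": joint speeds; "tau": joint torques, N m; "eef_pos": TCP position; "tool_rot": TCP orientation; "force": force on the tool from outside, world axes, zero at the start; "torque": the same for the moment, N m; "width": finger opening in mm.
Only numpy, scipy, OpenCV 4.12 (cv2) and the standard library are available. Lean on these libraries where they do the work, as an engineer would, in place of code of your own. Each camera call takes 0.05 s, during which the arm holds its last target.

## Working session

There is one attempt and no reset: what is moved stays moved. The work goes in short steps, Python scripts to look and compute and a tool call to move; the robot and the scene stay as the last step left them, time stands still between calls to the robot, and variables do not carry over. Pictures are saved under pics/ and viewed, and the job is handed in when it is done.

Besides the shell and the picture viewer there is one more tool, called after "Emit:" by a JSON object that holds its "name" and its "arguments", one argument or row to a line. apply_moves: Moves the arm, as the interface text tells. Its arguments: {"type":"object","properties":{"motion":{"type":"array","items":{"type":"array","items":{"type":"number"}}}},"required":["motion"]}

```bash
ls; mkdir -p pics; cat > h.py <<'E'
import numpy as np, cv2
from cell import ctrl
def save(p,n): cv2.imwrite(n,cv2.cvtColor(p['image'],cv2.COLOR_RGB2BGR))
def f(p): return p['image'].shape[0]/2/np.tan(np.radians(p['vfov'])/2)
def pix2plane(p,u,v,z):
    F=f(p); d=np.array([(u-p['cx'])/F,(v-p['cy'])/F]); s=d.copy()
    for _ in range(50): s=d/(1+p['k1']*(s@s))
    E=np.array(p['extrinsics']); R=E[:3,:3]; t=E[:3,3]
    c=-R.T@t; r=R.T@np.array([s[0],-s[1],-1.])
    return c+r*(z-c[2])/r[2]
def proj(p,X):
    E=np.array(p['extrinsics']); x=E[:3,:3]@np.array(X)+E[:3,3]
    s=np.array([x[0],-x[1]])/-x[2]; s=s*(1+p['k1']*(s@s)); return s*f(p)+[p['cx'],p['cy']]
E
python3 - <<'E'
from h import *
s=ctrl.read_state(); print(s)
for n in ['scene','top']:
    p=ctrl.get_image(n); save(p,f'pics/{n}0.png'); print(n,p['vfov'],p['cx'],p['cy'],p['k1'],np.array(p['extrinsics']).round(3).tolist())
    for q in ['polariser','ring_centre','lever_pin','pointer_aim','disc_red','disc_blue','disc_yellow','disc_black','store_button_top','sample_jar','beaker','bottle_a','tip_box','tape','rinse_bottle']:
        print(q,[(np.round(d['location'],1).tolist(),round(d['confidence'],2)) for d in ctrl.mark_of(p,q)[:2]])
E
```

```text
pics
{'clock': 0.0, 'qpos': array([ 1.25619363,  0.62934381,  0.03839217,  1.51842924, -0.02702536,
        0.99628463, -0.02002485]), 'qd': array([-2.92809598e-04, -6.97264335e-04, -2.93980681e-06, -4.06877657e-04,
        1.21697786e-03, -6.83075224e-04,  3.78023388e-04]), 'tau': array([ 4.69929109e-04, -5.63398576e+01,  1.22669064e+00, -1.93443096e+01,
        1.11349707e-02,  1.07068048e-02,  1.25621216e-05]), 'eef_pos': array([ 159.95910921, -629.33426436,  230.37008987]), 'tool_rot': array([-1.57077272,  0.00194917, -1.32199338]), 'force': array([ 0.89473815, -0.07821635, -0.31158189]), 'torque': array([-0.05372358,  0.00130028, -0.02907309]), 'width': 85.53921166260182}
scene 42.95956032026987 277.87557650821884 204.4870219060359 -0.10547232253791085 [[0.748, -0.664, -0.002, -343.174], [0.415, 0.465, 0.782, -324.862], [-0.519, -0.586, 0.623, -1224.468], [0.0, 0.0, 0.0, 1.0]]
polariser [([550.4, -51.5, -2.5], 0.68)]
ring_centre [([549.0, -45.3, 35.1], 0.91), ([575.3, -160.9, 48.4], 0.41)]
lever_pin [([443.8, -30.7, 71.9], 0.76)]
pointer_aim [([567.4, 33.3, 22.5], 0.81), ([682.2
[... 493 characters left out ...]
005, 127.217], [0.977, -0.053, 0.205, -539.019], [-0.205, 0.017, 0.979, -1389.974], [0.0, 0.0, 0.0, 1.0]]
polariser [([546.6, -48.0, -3.7], 0.66)]
ring_centre [([545.5, -45.5, 38.1], 0.83)]
lever_pin [([447.0, -29.7, 72.7], 0.58)]
pointer_aim [([562.7, 30.0, 26.6], 0.72), ([529.6, 352.8, -4.3], 0.37)]
disc_red []
disc_blue []
disc_yellow []
disc_black []
store_button_top [([573.4, -164.0, 40.9], 0.54), ([563.7, 28.9, 21.4], 0.31)]
sample_jar [([554.8, -44.3, 34.9], 0.65)]
beaker [([565.8, 271.7, -0.3], 0.64)]
bottle_a [([600.4, 372.0, 1.8], 0.66), ([530.8, 354.5, -2.7], 0.58)]
tip_box [([724.3, -194.0, 3.2], 0.75)]
tape [([342.8, 140.6, -1.2], 0.92)]
rinse_bottle [([682.2, 422.6, 2.1], 0.9)]
```

View pics/scene0.png

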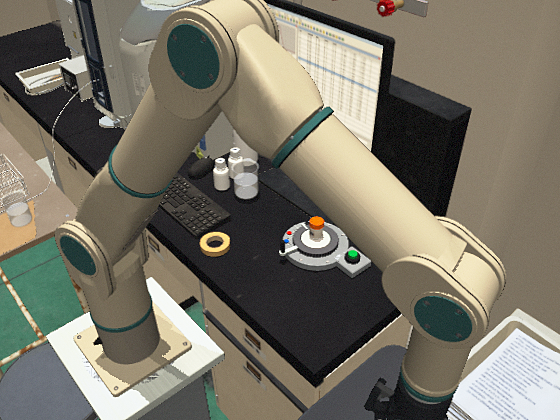

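View pics/top0.png

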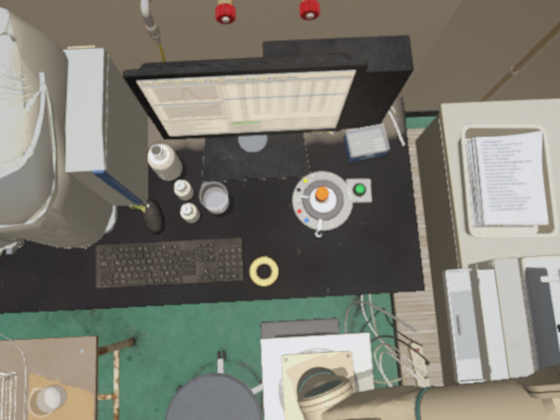

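```bash
python3 - <<'E'
import cv2
a=cv2.imread('pics/top0.png');cv2.imwrite('pics/top0c.png',cv2.resize(a[120:280,190:390],None,fx=4,fy=3.75,interpolation=cv2.INTER_CUBIC)[:600])
a=cv2.imread('pics/scene0.png');cv2.imwrite('pics/scene0c.png',cv2.resize(a[150:310,200:400],None,fx=4,fy=3.75,interpolation=cv2.INTER_CUBIC)[:600])
E
```

```text
(no output)
```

View pics/top0c.png

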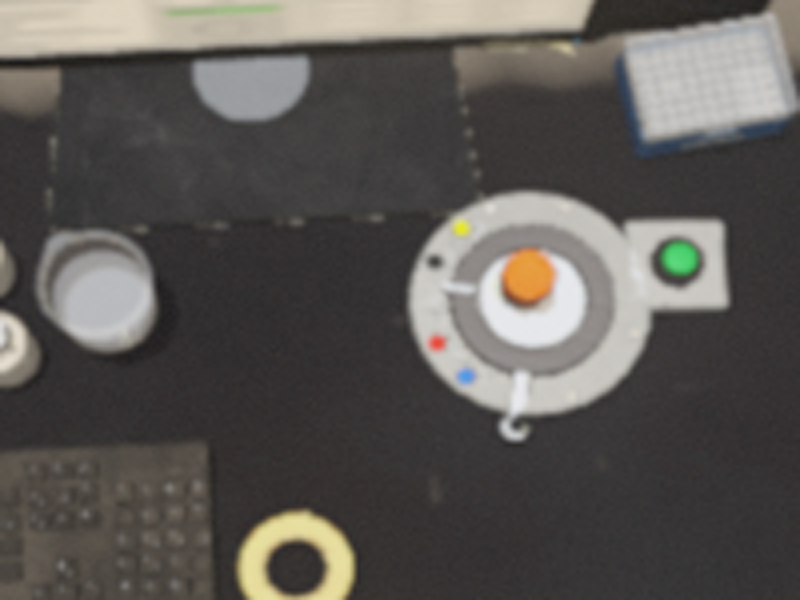

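View pics/scene0c.png

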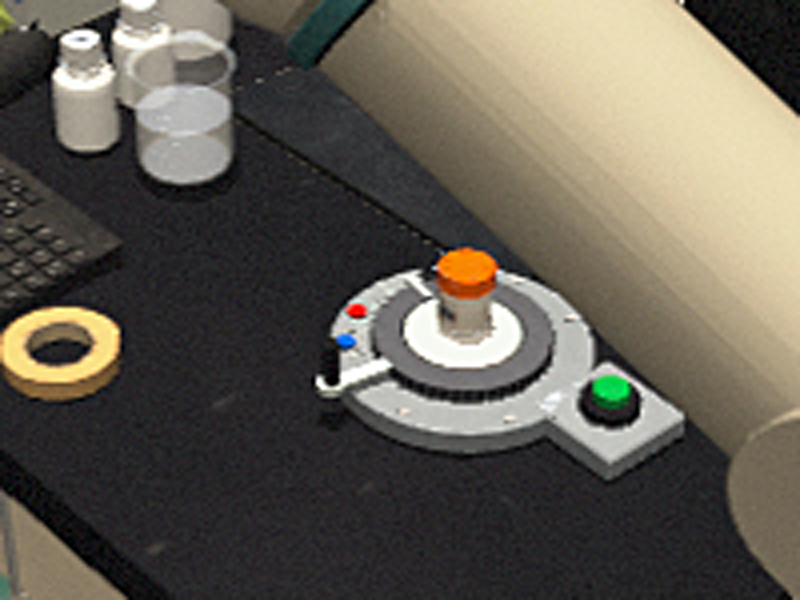

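The scene view shows the unit at about (317, 245), with the lever pin left of it at (283, 245) and the button at (353, 256). In the top view red is at (299, 211), blue (307, 220), black (299, 190), yellow (305, 181), button (360, 189), and the lever end (318, 234). Next I measure each of these.

```bash
cat > meas.py <<'E'
from h import *
def cen(p,m,box):
    k=np.zeros(m.shape,bool); x0,y0,x1,y1=box; k[y0:y1,x0:x1]=True; m=m&k
    v,u=np.nonzero(m); return (u.mean(),v.mean(),len(u)) if len(u) else None
def discs(p,box):
    im=p['image'].astype(int); hsv=cv2.cvtColor(p['image'],cv2.COLOR_RGB2HSV).astype(int); H,S,V=hsv[...,0],hsv[...,1],hsv[...,2]
    out={}
    for n,m,z in [('red',((H<4)|(H>172))&(S>120)&(V>90),26),('blue',(H>100)&(H<125)&(S>90)&(V>90),26),('yel',(H>24)&(H<34)&(S>110)&(V>90),26),('green',(H>45)&(H<80)&(S>120)&(V>100),44),('orange',(H>6)&(H<18)&(S>150)&(V>120),89)]:
        c=cen(p,m,box)
        if c: out[n]=pix2plane(p,c[0],c[1],z); print(n,np.round(c,1),out[n].round(1))
    return out
E
python3 - <<'E'
from meas import *
T=ctrl.get_image('top'); S=ctrl.get_image('scene')
t=discs(T,(285,165,378,245)); s=discs(S,(270,205,375,280))
from scipy.optimize import least_squares
def mod(x,n):
    cx,cy,y,=x[:3]; r=x[3] if 0 else None
    if n=='green': l=np.array([30,-112])
    else:
        # angle about unit +y, anticlockwise: red/blue toward -x
        a={'red':25,'blue':50,'yel':-50}[n]; a=np.radians(90+a); l=80*np.array([np.cos(a),np.sin(a)])
    c,q=np.cos(y),np.sin(y); return np.array([cx+c*l[0]-q*l[1],cy+q*l[0]+c*l[1]])
for nm,d in [('top',t),('scene',s),('both',None)]:
    L=[d] if d else [t,s]
    r=least_squares(lambda x:np.concatenate([mod(x,n)-e[n][:2] for e in L for n in e if n!='orange']),[548,-46,0.2],loss='soft_l1')
    print(nm,r.x.round(3),r.fun.round(1))
for z in[(0)]: pass
for q in['ring_centre','lever_pin','pointer_aim','store_button_top']:
  for n,p in(('T',T),('S',S)):
    print(n,q,[(np.round(d['location'],1).tolist(),round(d['confidence'],2)) for d in ctrl.mark_of(p,q)[:1]])
E
```

```text
red [299. 211.   9.] [517.  24.  26.]
blue [306. 220.   9.] [488.4   4.8  26. ]
yel [304.9 180.3   9. ] [ 6.111e+02 -2.000e-01  2.600e+01]
green [359.5 188.6  59. ] [ 572.3 -161.2   44. ]
orange [321.4 193.5 123. ] [553.4 -40.1  89. ]
red [288.8 232.4  14. ] [520.4  23.2  26. ]
blue [286.  240.5  16. ] [491.9   3.5  26. ]
green [352.5 253.1  54. ] [ 575.9 -163.9   44. ]
orange [316.3 222.7 164. ] [553.  -49.1  89. ]
top [ 5.4747e+02 -4.9016e+01 -4.3000e-02] [-0.2  0.8  0.1  0.2 -0.2 -0.1  0.3 -1. ]
scene [ 5.50919e+02 -5.06610e+01 -4.40000e-02] [-0.1  0.   0.1 -0.  -0.  -0. ]
both [ 5.4869e+02 -4.9676e+01 -3.7000e-02] [ 0.6 -0.   1.  -0.9  0.7 -0.3  2.2 -1.5 -2.8  0.8 -2.6  0.5 -1.4  1.2]
T ring_centre [([543.2, -49.9, 37.6], 0.91)]
S ring_centre [([547.1, -45.0, 37.6], 0.73)]
T lever_pin [([446.8, -29.8, 74.0], 0.93)]
S lever_pin [([446.7, -30.4, 72.6], 0.73)]
T pointer_aim [([564.7, 30.9, 27.1], 0.72)]
S pointer_aim [([562.5, 32.7, 21.5], 0.75)]
T store_button_top [([577.0, -160.2, 42.4], 0.52)]
S store_button_top [([575.2, -161.4, 47.6], 0.43)]
```

Emit:
{"name": "apply_moves", "arguments": {
  "motion": [
    [-6, 0, 8, 0, 4],
    [-12, 0, 16, 0, 4],
    [-18, 0, 24, 0.05, 4],
    [-23, 0, 32, 0.1, 4],
    [-28, 0, 39, 0.13, 4],
    [-33, 0, 41, 0.13, 4],
    [-38, 0, 42, 0.13, 4],
    [-43, 2, 42.6, 0.13, 4],
    [-47, 4, 42.6, 0.13, 4],
    [-50, 7, 42.6, 0.13, 4],
    [-51.1, 10, 42.6, 0.13, 4],
    [-51.1, 10, 42.6, 0.13, 4],
    [-51.1, 10, 42.6, 0.13, 4],
    [-51.1, 10, 42.6, 0.13, 4],
    [-51.1, 10, 42.6, 0.13, 4]
  ]
}}

```text
clock: 3.98
eef_pos: [447.9, -31.4, 132.2]
tool_rot: [-1.569, -0.001, -1.455]
force: [-0.4, 0.3, 0.3]
width: 40.0
```

```bash
python3 - <<'E'
from meas import *
s=ctrl.read_state(); print(s['clock'],s['eef_pos'],s['tool_rot'],s['force'],s['width'],ctrl.grip_depth,s['qpos'].round(2))
for n in['scene','top']:
    p=ctrl.get_image(n); save(p,f'pics/{n}1.png')
    print([(np.round(d['location'],1).tolist(),round(d['confidence'],2)) for d in ctrl.mark_of(p,'lever_pin')])
a=cv2.imread('pics/scene1.png');cv2.imwrite('pics/scene1c.png',cv2.resize(a[150:310,200:400],None,fx=4,fy=3.75,interpolation=cv2.INTER_CUBIC)[:600])
E
```

```text
3.975 [447.88260759 -31.43393387 132.16616866] [-1.56888219e+00 -8.90490552e-04 -1.45467956e+00] [-0.41968287  0.27871944  0.27777072] 39.99252448723383 18.700000000000003 [-0.01  0.51  0.03  2.16 -0.03  0.47 -1.41]
[([445.9, -29.3, 70.5], 0.81), ([348.7, 139.3, -2.1], 0.16)]
[([445.4, -27.7, 72.4], 0.82)]
```

View pics/scene1c.png

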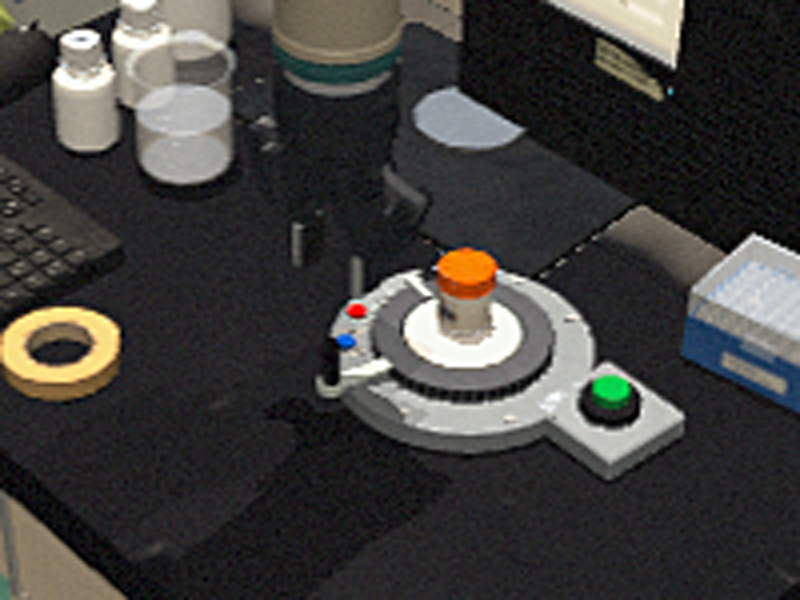

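Emit:
{"name": "apply_moves", "arguments": {
  "motion": [
    [0, 4, 0, 0, 4],
    [0, 7, 0, 0, 4],
    [0, 8.8, 0, 0, 4],
    [0, 8.8, 0, 0, 4],
    [0.5, 8.8, 0, 0, 4],
    [1, 8.8, -0.2, 0, 4],
    [1.5, 8.8, -0.4, 0, 4],
    [2.0, 8.8, -0.5, 0, 4],
    [2.5, 8.8, -0.6, 0, 4],
    [3.0, 8.8, -0.6, 0, 4],
    [3.5, 8.8, -0.6, 0, 4],
    [4.0, 8.8, -0.6, 0, 4],
    [4.5, 8.8, -0.5, 0, 4],
    [5.0, 8.8, -0.5, 0, 4],
    [5.5, 8.8, -0.4, 0, 4],
    [6.0, 8.8, -0.4, 0, 4],
    [6.3, 8.8, -0.4, 0, 4],
    [6.3, 8.8, -0.4, 0, 4]
  ]
}}

```text
clock: 6.42
eef_pos: [451.3, -93.5, 43.4]
tool_rot: [-1.57, -0.001, -1.453]
force: [0.1, 0.1, -0.7]
width: 40.3
```

```bash
python3 - <<'E'
from meas import *
s=ctrl.read_state(); print(s['clock'],s['eef_pos'],s['tool_rot'],s['force'],s['width'])
for n,b in[('scene',(200,150)),('top',(250,140))]:
    p=ctrl.get_image(n); save(p,f'pics/{n}2.png')
    for q in['lever_pin','pointer_aim']: print(n,q,[(np.round(d['location'],1).tolist(),round(d['confidence'],2)) for d in ctrl.mark_of(p,q)])
a=cv2.imread('pics/scene2.png');b=cv2.imread('pics/top2.png')
g=lambda a,x,y:cv2.resize(a[y:y+100,x:x+100],None,fx=4,fy=4,interpolation=cv2.INTER_CUBIC)
cv2.imwrite('pics/c2.png',np.hstack([g(a,265,190),g(b,280,155)]))
E
```

```text
6.425 [451.33926124 -93.46877049  43.43320734] [-1.56950770e+00 -6.16949360e-04 -1.45275341e+00] [ 0.0585973   0.11025485 -0.67884215] 40.315772330453804
scene lever_pin [([448.4, -81.0, 73.0], 0.94), ([552.8, -41.8, 36.6], 0.15)]
scene pointer_aim []
top lever_pin [([447.6, -80.6, 74.6], 0.95)]
top pointer_aim [([528.3, 26.0, 21.8], 0.86)]
```

View pics/c2.png

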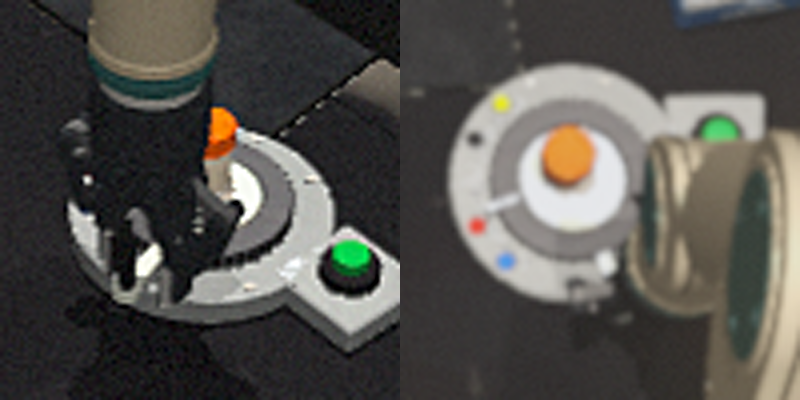

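```bash
cat > ptr.py <<'E'
from meas import *
def run(p,c=(547.5,-49.0),red=112.5,z=35.5):
    # unwarp ring: brightness mean over r 45..60 by angle
    im=cv2.cvtColor(p['image'],cv2.COLOR_RGB2GRAY).astype(np.float32)
    ang=np.radians(np.arange(60,140,.5)); res=[]
    for rr in [46,48,50,52,54,56,58,60]:
        uv=np.array([proj(p,[c[0]+rr*np.cos(a),c[1]+rr*np.sin(a),z]) for a in ang],np.float32)
        res.append(cv2.remap(im,uv[:,:1].copy(),uv[:,1:].copy(),cv2.INTER_LINEAR)[:,0])
    res=np.array(res); m=res.mean(0); w=np.clip(m-np.median(m)-15,0,None)
    i=w.argmax(); k=abs(np.arange(len(w))-i)<24; A=np.degrees(ang)
    print('pointer deg',(A[k]*w[k]).sum()/w[k].sum(), 'per r',[float(A[r.argmax()]) for r in res])
    r=discs(p,(285,165,378,245)).get('red')
    if r is not None: print('red deg',np.degrees(np.arctan2(r[1]-c[1],r[0]-c[0])))
if __name__=='__main__':
    s=ctrl.read_state(); print(s['clock'],s['eef_pos'],s['force'])
    run(ctrl.get_image('top'))
E
python3 ptr.py
```

```text
6.725 [450.78731164 -92.90719318  43.39801639] [-0.87358343 -0.18332084  0.45079722]
pointer deg 105.8857127066295 per r [106.0, 105.00000000000001, 106.0, 107.0, 106.0, 105.5, 105.00000000000001, 107.0]
red [299. 211.   9.] [517.  24.  26.]
blue [306. 220.   9.] [488.4   4.8  26. ]
yel [304.9 180.3   9. ] [ 6.111e+02 -2.000e-01  2.600e+01]
green [359.4 186.7  29. ] [ 578.2 -161.6   44. ]
orange [321.3 193.5 125. ] [553.4 -39.9  89. ]
red deg 112.67623333086817
```

Emit:
{"name": "apply_moves", "arguments": {
  "motion": [
    [0.3, 0, 0.1, 0, 4],
    [0.6, 0, 0.1, 0, 4],
    [0.9, 0, 0.2, 0, 4],
    [1.15, 0, 0.3, 0, 4],
    [1.15, 0, 0.3, 0, 4],
    [1.15, 0, 0.3, 0, 4]
  ]
}}

```text
clock: 7.52
eef_pos: [455.6, -104.3, 43.4]
tool_rot: [-1.57, -0.001, -1.452]
force: [0.4, -0.6, -0.2]
width: 40.2
```

```bash
python3 ptr.py
```

```text
7.525 [ 455.55791731 -104.28275859   43.39433001] [ 0.41841722 -0.58508726 -0.15587495]
pointer deg 112.24914682731433 per r [112.0, 112.5, 112.0, 112.0, 113.0, 112.5, 111.5, 113.0]
red [299. 211.   9.] [517.  24.  26.]
blue [306. 220.   9.] [488.4   4.8  26. ]
yel [304.8 180.5  10. ] [6.106e+02 1.000e-01 2.600e+01]
green [359.5 185.5  12. ] [ 581.7 -162.2   44. ]
orange [321.3 193.5 126. ] [553.3 -40.   89. ]
red deg 112.67623333086817
```

Emit:
{"name": "apply_moves", "arguments": {
  "motion": [
    [-0.5, 0, 0, 0, 4],
    [-1.2, 0, 0, 0, 4],
    [-1.4, 0, 0, 0, 4],
    [-1.4, -3, 0, 0, 4],
    [-1.4, -7, 0, 0, 4],
    [-1.4, -10, 0, 0, 2],
    [2, -10, 3, 0, 0],
    [5, -10, 7, 0, 0],
    [7.2, -10, 11.1, 0, 0],
    [7.2, -10, 11.1, 0, 0],
    [7.2, -8, 11.1, 0, 0],
    [7.2, -6, 11.1, 0, 0],
    [7.2, -5, 11.1, 0, 0],
    [7.2, -5, 11.1, 0, 0],
    [7.2, -5, 11.1, 0, 0]
  ]
}}

```text
clock: 9.45
eef_pos: [574.1, -162.2, 94.0]
tool_rot: [-1.57, -0.0, -1.452]
force: [-0.2, 0.2, -0.3]
width: -0.3
```

```bash
python3 ptr.py; python3 - <<'E'
from h import *
s=ctrl.read_state(); print(s['eef_pos'],s['width'])
T=ctrl.get_image('top');p=ctrl.get_image('scene')
for q in['lever_pin','pointer_aim','store_button_top']: print(q,[[(np.round(d['location'],1).tolist(),round(d['confidence'],2)) for d in ctrl.mark_of(i,q)[:1]] for i in (T,p)])
g=lambda a,x,y:cv2.resize(a[y:y+100,x:x+100],None,fx=4,fy=4,interpolation=cv2.INTER_CUBIC)[...,::-1]
cv2.imwrite('pics/c3.png',np.hstack([g(p['image'],280,190),g(T['image'],280,155)]))
E
```

```text
9.45 [ 574.06178455 -162.2103481    94.0011175 ] [-0.16073104  0.20393024 -0.25362704]
pointer deg 112.2330495955517 per r [112.0, 112.5, 112.0, 112.0, 113.0, 112.5, 111.5, 113.0]
red [299. 211.   9.] [517.  24.  26.]
blue [306. 220.   9.] [488.4   4.8  26. ]
yel [304.9 180.3   9. ] [ 6.111e+02 -2.000e-01  2.600e+01]
green [359.2 189.4  36. ] [ 569.7 -160.2   44. ]
orange [321.3 193.6 125. ] [553.2 -40.   89. ]
red deg 112.67623333086817
[ 574.17766539 -162.29994773   94.14382981] -0.43202692400313875
lever_pin [[([519.5, 25.1, 24.9], 0.58)], [([450.1, -91.4, 69.1], 0.88)]]
pointer_aim [[([514.4, 24.2, 23.4], 0.92)], [([517.6, 26.8, 23.0], 0.6)]]
store_button_top [[([577.5, -161.4, 41.8], 0.58)], [([575.6, -163.5, 49.3], 0.53)]]
```

View pics/c3.png

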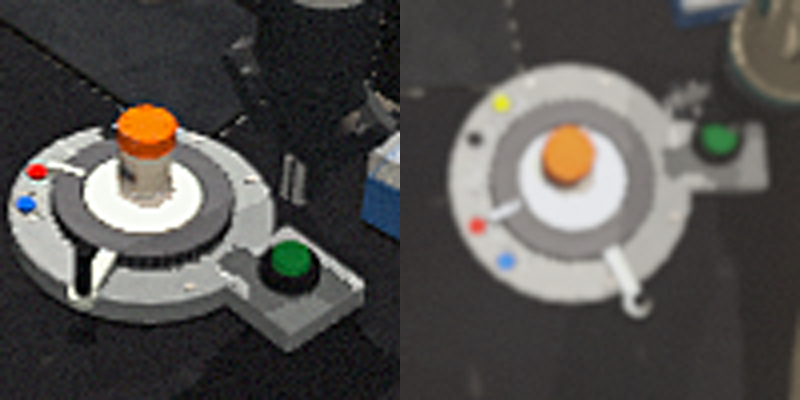

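The pointer lies on the red disc in both views: scene crop at (60, 168), top crop at (480, 220). The fingers are over the green button, so I press it now.

Emit:
{"name": "apply_moves", "arguments": {
  "motion": [
    [0, 3, 0, 0, 0],
    [0, 4.5, 0, 0, 0],
    [0, 5.1, 0, 0, 0],
    [0, 5.4, 0, 0, 0],
    [0, 5.7, 0, 0, 0],
    [0, 5.7, 0, 0, 0],
    [0, 5.7, 0, 0, 0]
  ]
}}

```text
clock: 10.78
eef_pos: [573.2, -162.2, 38.0]
tool_rot: [-1.571, -0.0, -1.452]
force: [-4.6, 1.6, 10.8]
width: -0.0
```

Emit:
{"name": "apply_moves", "arguments": {
  "motion": [
    [0, 0.05, 0, 0, 0],
    [0, 0.05, 0, 0, 0],
    [0, -1, 0, 0, 0],
    [0, -4, 0, 0, 0],
    [0, -8, 0, 0, 0],
    [0, -13, 0, 0, 0],
    [0, -13, 0, 0, 0],
    [0, -13, 0, 0, 0],
    [0, -13, 0, 0, 0]
  ]
}}

```text
clock: 11.9
eef_pos: [573.0, -162.1, 165.2]
tool_rot: [-1.573, 0.001, -1.452]
force: [0.4, 0.8, -0.3]
width: 0.0
```

```bash
python3 ptr.py; python3 - <<'E'
from h import *
s=ctrl.read_state(); print(s['eef_pos'],s['force'],s['qd'].round(3))
T=ctrl.get_image('top');p=ctrl.get_image('scene')
g=lambda a,x,y:cv2.resize(a[y:y+100,x:x+100],None,fx=4,fy=4,interpolation=cv2.INTER_CUBIC)[...,::-1]
cv2.imwrite('pics/c4.png',np.hstack([g(p['image'],280,190),g(T['image'],280,155)]))
E
```

```text
11.9 [ 573.00631169 -162.13680509  165.18431178] [ 0.36740365  0.79691462 -0.34236097]
pointer deg 112.25824519357035 per r [112.0, 112.5, 112.0, 112.0, 113.0, 112.5, 111.5, 113.0]
red [299. 211.   9.] [517.  24.  26.]
blue [306. 220.   9.] [488.4   4.8  26. ]
yel [304.8 180.5  10. ] [6.106e+02 1.000e-01 2.600e+01]
green [359.4 188.3  53. ] [ 573.  -161.1   44. ]
orange [321.3 193.5 124. ] [553.3 -40.   89. ]
red deg 112.67623333086817
[ 573.01351683 -162.08399104  165.06000377] [-0.0766105  -0.15403603 -0.33188092] [-0.001  0.001 -0.002 -0.004 -0.001  0.001  0.001]
```

View pics/c4.png

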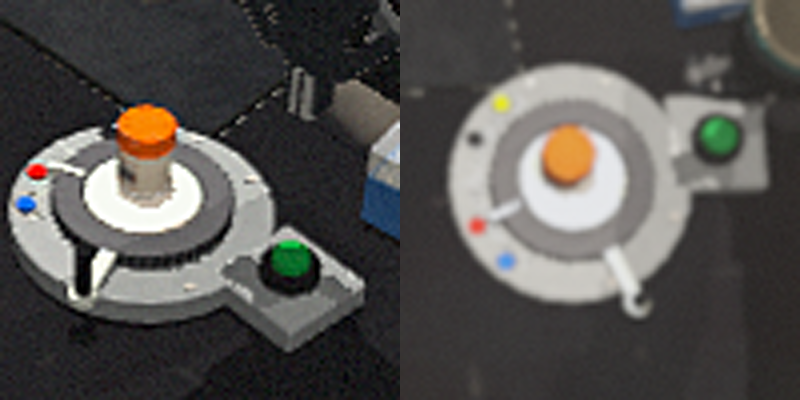

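The pointer is still on red, the button is back up, the jar hasn't moved, and the arm is clear of everything.

```bash
python3 -c "
from cell import ctrl
print(ctrl.finish_job())"
```

```text
the job is handed in; nothing more can be done
None
```

I pushed the lever pin round with one finger until the pointer was on the red disc, pressed the green button right down, let it come back up, and handed the job in at about 12 s. No verdict was reported.

- **Pointer:** in the last top picture it stood at 112.3° and the red disc at 112.7°, which is about 0.6 mm apart at the scale against the 5 mm allowed. The reading stayed the same before and after the button press.
- **Button:** the fingertips stopped at 38.0 mm with about 11 N upward, which matches full travel of 6 mm. The pictures show it up again afterwards.
- **Jar and surroundings:** the jar cap did not move in the pictures. I did not measure the bystanders again at the end, but the arm stayed clear of them. It ended about 120 mm above the button, touching nothing.
- **Disagreements:** the two cameras placed the unit about 3.5 mm apart, within the stated calibration. I used the top camera alone to compare the pointer with the disc, so that offset mostly cancels. The point network also once took the red disc area for the lever pin in the top view. I ignored that reading because the scene view put the pin within 2.5 mm of where it should be.

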